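# Sort look-alike tins by heft and face up the sprung shelf lane

### The job

Three plain tins on the deli counter look the same, but one is full, one is only half filled and one is an empty display dummy: judge each by its weight as you lift it. Load the full one into the empty sprung shelf lane (push the paddle back with the tin, lower it behind the clear front lip, let the paddle bring it forward gently until it rests against the lip), put the half-filled one in the wooden returns crate and stand the empty one wholly on the dark display block. Set every tin down gently and upright, press the sprung tray only lightly, do not let its paddle snap forward, and leave the other goods as they are.

Things in the scene. Friction and masses are not known exactly. Their poses are not given: they have to be found in the camera images.
- tin_a: Closed unlabelled steel tin, a cylinder 66 mm across, 100 mm tall, flat sealed lid; origin at the centre of its underside, z up its axis. The three look exactly alike; one (it varies which) weighs about 0.48 kg (full of set fruit paste), one about 0.27 kg (half filled), one about 0.09 kg (empty display dummy), each within 0.04 kg. Rigid, may be gripped at any height.
- tin_b: Closed unlabelled steel tin, a cylinder 66 mm across, 100 mm tall, flat sealed lid; origin at the centre of its underside, z up its axis. The three look exactly alike; one (it varies which) weighs about 0.48 kg (full of set fruit paste), one about 0.27 kg (half filled), one about 0.09 kg (empty display dummy), each within 0.04 kg. Rigid, may be gripped at any height.
- tin_c: Closed unlabelled steel tin, a cylinder 66 mm across, 100 mm tall, flat sealed lid; origin at the centre of its underside, z up its axis. The three look exactly alike; one (it varies which) weighs about 0.48 kg (full of set fruit paste), one about 0.27 kg (half filled), one about 0.09 kg (empty display dummy), each within 0.04 kg. Rigid, may be gripped at any height.
- tray: Grey two-lane shelf tray fixed on the counter, 270 mm deep, 160 mm wide. Origin at counter height under the inner face of the clear front lip, on the centre line of the empty tin lane; x runs back from the lip along the lanes, y to the left. The second lane, centred at y = +79 mm, holds two flat tins 38 mm high and, from x = 155 mm back, its own paddle, 49 mm high over the counter.
- lip_top (a point): Middle of the top edge of the tin lane's clear front lip, at its inner face: 25 mm above the lane floor, 31 mm above the counter. The lip is 4 mm thick, towards the front; a white price rail, no higher, leans on its outside to 10 mm in front of this point. Axes as the tray's.
- lane_seat (a point): Point on the lane floor (6 mm above the counter), 33 mm behind the lip: where the centre of a tin's underside is when it stands in the lane against the lip. Axes as the tray's. The tin lane is 71 mm wide between dividers 3 mm thick that rise 30 mm above its floor.
- pusher (a joint): Travel in m of the tin lane's black sprung paddle along the tray's +x: 0 at rest 20 mm behind the lip (lane empty), at most 0.17; about 0.046 with one tin standing against the lip. The spring pushes it forward with about 2.6 N at rest and 20 N/m more; little friction, no catch.
- paddle_face (a point): Middle of the paddle's flat front face, 45 mm above the counter; the face is 50 mm wide and reaches from 7 to 69 mm above the counter.
- crate: Fixed open wooden returns crate, 170 mm (x) by 210 mm (y) outside, walls 8 mm thick and 60 mm high, corner posts 14 mm square inside; origin under its centre. Inner floor 8 mm above the counter. A jar stands in its -y half.
- crate_free (a point): Centre of the free +y half of the crate's inner floor, 8 mm above the counter.
- block: Fixed dark wooden display block, 120 by 120 mm, 45 mm high; origin under its centre.
- block_top (a point): Centre of the block's top face, 45 mm above the counter.
- flat_tin_a: Brass-coloured flat tin, 74 mm across, 38 mm high, front place of the tray's second lane; origin under its centre. Leave alone.
- flat_tin_b: The same, second place of that lane. Leave alone.
- crate_jar: Glass jar 60 mm across, 78 mm high, in the crate's -y half; origin under its centre. Leave alone.
- jar: Glass jar 66 mm across, 85 mm high; origin under its centre. Leave alone.
- tub: White tub 62 mm across, 42 mm high; origin under its centre. Leave alone.
- spoon: Wooden-handled steel spoon 150 mm long, lying behind the jar. Leave alone.
- tag: Blank price-card stand, 70 mm wide, 50 mm high, behind the tub. Leave alone.
There are look-alikes about, which are no part of the job. What is shaped like the tin_b but blue is not meant. Leave any purple look-alike of the tin_a alone.

How it is judged:
By the outcome, as a careful person would: the job done as asked, in the order asked, and still so for the second after the job is handed in, with the robot touching nothing.
It also fails if it takes over 72 s, if anything falls off the work surface, if the arm or the gripper's body presses on something with over 40 N, if the wrist force passes 120 N, or if a joint passes its speed limit or range.

### The arm

A 7-joint arm with a two-finger parallel gripper is mounted at the origin on the work surface. World frame = base frame: x ahead of the robot, y to its left, z up, the work surface at z = 0. Lengths are in m, angles in rad, forces in N, time in s.
With the tool pointing down it reaches from about 0.4 to 0.925 m from the base axis. Payload 4.1 kg.
Tool frame: the origin (TCP) lies at the very end of the fingers, on their centre line; the grasp point (between the pads) lies 19 mm behind it (robot.hold_point_z is the z of the grasp point in the tool frame, in m); z points along the fingers, x is the direction in which the jaws open and shut, and the axes are right-handed (so a half turn about z gives the same grasp; the last joint's range is limited). The gripper opens to 85 mm and grips with 20 to 120 N. Pads are 22 mm wide; open, the fingers measure 114 mm over their backs; the gripper's body (76 mm by 85 mm) begins 54 mm behind the grasp point. The pads swing forward as they close: fully open they stand 13 mm farther back than shut.
Start: joints at [-1.343, 0.398, 0.045, 1.537, -0.019, 1.207, -0.051], TCP at [0.209, 0.616, 0.231] pointing down, gripper open.
Joint ranges: [-2.82, 2.82], [-0.49, 2.23], [-1.37, 1.46], [0, 2.46], [-1.36, 4.5], [0.23, 2], [-2.94, 2.94]. Speed limits (rad/s): [2.57, 2.57, 3.14, 3.14, 3.14, 3.14, 3.14].

### API

Orientations are given as a rotation vector (axis times angle).
In Python, from station import sensors, imaging, robot gives the robot as it stands.
- The arm moves only by the tool arm_command, never from a script. Its argument "motion" is a list of rows, each a list of 4 numbers: the shift along the tool's x, y, z in cm, then the turn about the tool's z in degrees. A call has 1 to 10 rows; each row is the pose to reach, as a shift and turn from the pose commanded when the call began, along the tool's axes at that moment; what a row does not reach only later rows make up. A row lasts 1/12 s, in which the tool goes at most 41.7 mm and 7.16 degrees, less where a joint would pass 70% of its speed; a pose out of reach is approached as far as the arm can. A call with a gripper value outside its range is refused whole. "claw" is the finger opening in cm, from 0 to 8.54, set as the call begins (left out, the last holds). The fingers move at their own pace and stop on an object; "grip_force" is the grip in N (left out, the last holds). Time passes only in rows, so rows that repeat a pose let the fingers close. It gives the time, the measured TCP pose, the force and the opening at its end, in the units of the state.
- sensors.get_obs(): the state, without advancing time (a new reading comes with each control period).
- imaging.camera(name): name is "side" or "top" or "wrist"; returns a dict with "img" (480x640x3 uint8, red, green, blue), "fx", "fy", "cx", "cy" (pixels), "R" (3x3) and "t" (3): a world point X has camera coordinates R X + t. Camera axes: x right, y down, z forward; pixel columns grow to the right and rows downward; lengths in m; the calibration is good to about 2 mm. The wrist camera is an equidistant fisheye: a pixel r from the principal point sees the ray r / f radians off the axis. A picture is of the moment at which its call begins. There is no depth.
- robot.job_done(): hands the job in, once; it reports no verdict.
The state is a dict: "t": time; "joint_positions": joint angles; "joint_velocities": joint speeds; "tau": joint torques, N m; "position": TCP position; "tcp_rot": TCP orientation; "force": force on the tool from outside, world axes, zero at the start; "wrist_torque": the same for the moment, N m; "gripper_width": finger opening in m.
Only numpy, scipy, OpenCV 4.12 (cv2) and the standard library are available. Lean on these libraries where they do the work, as an engineer would, in place of code of your own. Each camera call takes 0.05 s, during which the arm holds its last target.

## Working session

There is one attempt and no reset: what is moved stays moved. The work goes in short steps, Python scripts to look and compute and a tool call to move; the robot and the scene stay as the last step left them, time stands still between calls to the robot, and variables do not carry over. Pictures are saved under pics/ and viewed, and the job is handed in when it is done.

Besides the shell and the picture viewer there is one more tool, called after ">>>" as name(argument=value, ...), one argument or row to a line, values as JSON. arm_command: Moves the arm, as the interface text tells. Its arguments: {"type":"object","properties":{"motion":{"type":"array","items":{"type":"array","items":{"type":"number"}}},"claw":{"type":"number"},"grip_force":{"type":"number"}},"required":["motion"]}

```bash
ls; mkdir -p pics
python3 - <<'E'
from station import sensors, imaging, robot
import cv2,json
o=sensors.get_obs();print(o)
print(robot.hold_point_z)
for n in ["side","top","wrist"]:
    c=imaging.camera(n);cv2.imwrite(f"pics/{n}0.png",c["img"][:,:,::-1])
    print(n,c["fx"],c["fy"],c["cx"],c["cy"],c["R"],c["t"])
E
```

```text
pics
{'t': 0.0, 'joint_positions': array([-1.34300876,  0.39918834,  0.04504403,  1.53786423, -0.01870911,
        1.20688566, -0.05068398]), 'joint_velocities': array([ 0.00079976, -0.00140481,  0.00020612,  0.00063875, -0.00042672,
        0.0009306 ,  0.00041175]), 'tau': array([-3.05896656e-04, -4.75134730e+01,  1.36459049e+00, -2.54218984e+01,
        1.16111955e-02,  9.53609560e-03,  6.27170849e-06]), 'position': array([0.20843372, 0.61501776, 0.23027304]), 'tcp_rot': array([ 2.55210999e+00,  1.82993159e+00, -2.33162474e-03]), 'force': array([-0.37082884,  0.13979483, -0.96120075]), 'wrist_torque': array([-0.00463978,  0.03793935,  0.0285883 ]), 'gripper_width': 0.08560936491440854}
-0.0187
side 472.628394249054 472.628394249054 315.24715329708283 246.83231133976068 [[-0.99898546 -0.04466577  0.00574601]
 [-0.02805727  0.51750369 -0.85522086]
 [ 0.03522551 -0.85451442 -0.51823186]] [0.51259272 0.08324651 1.10846982]
top 434.02120794147936 434.02120794147936 323.40542062423276 246.94243429195532 [[-0.0216956  -0.99973731 -0.00738981]
 [-0.99702162  0.02218265 -0.07386346]
 [ 0.07400798  0.00576529 -0.99724098]] [-0.00252991  0.50909493  0.95973335]
wrist 371.64829954431775 371.64829954431775 320.6012003812312 238.64176187668 [[ 0.32018719  0.94735098 -0.00250807]
 [ 0.89788132 -0.30262087  0.31973387]
 [ 0.30214119 -0.10462664 -0.94750407]] [-0.64790372 -0.04195341  0.38171579]
```

View pics/top0.png

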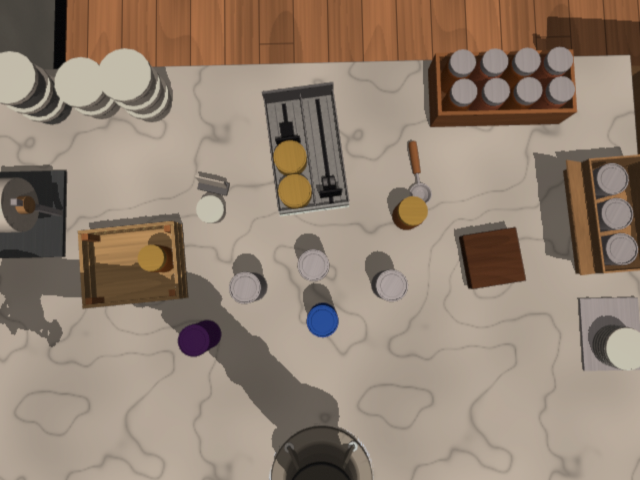

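View pics/side0.png

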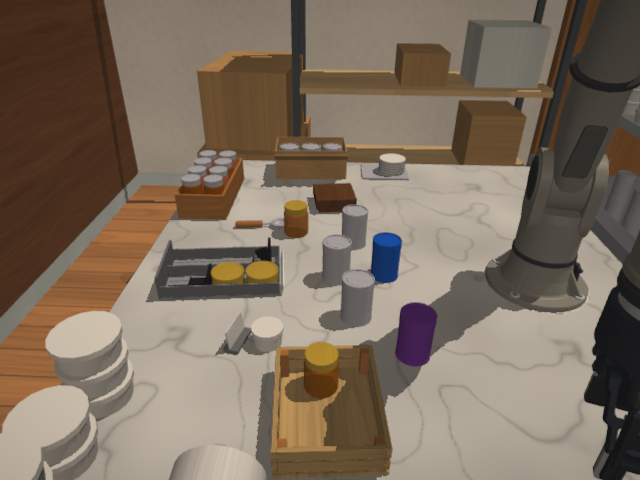

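View pics/wrist0.png

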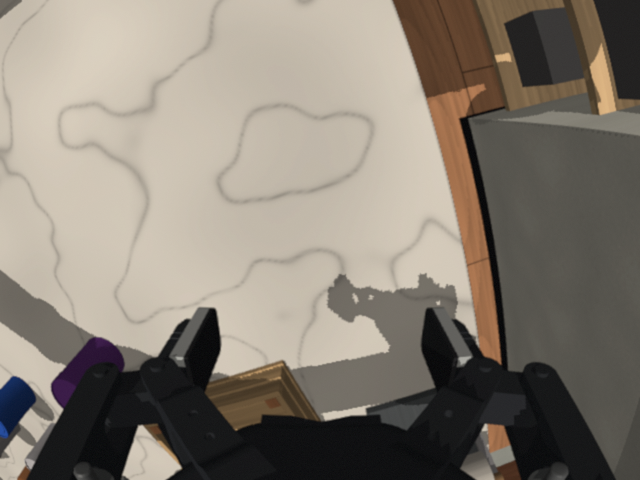

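```bash
cat > h.py <<'E'
import numpy as np,cv2
from station import sensors,imaging,robot
def ray(c,u,v,z):
    d=np.array([(u-c["cx"])/c["fx"],(v-c["cy"])/c["fy"],1.]);R=np.array(c["R"]);t=np.array(c["t"])
    o=-R.T@t;w=R.T@d;return o+w*(z-o[2])/w[2]
def proj(c,X):
    p=np.array(c["R"])@np.array(X)+np.array(c["t"]);return c["cx"]+c["fx"]*p[0]/p[2],c["cy"]+c["fy"]*p[1]/p[2]
def crop(img,x0,y0,x1,y1,s,name):
    k=cv2.resize(img[y0:y1,x0:x1,::-1],None,fx=s,fy=s,interpolation=cv2.INTER_CUBIC);cv2.imwrite("pics/"+name,k)
E
python3 - <<'E'
import cv2
from h import *
im=cv2.imread("pics/top0.png")[:,:,::-1]
crop(im,180,230,440,350,3,"c_tins.png")
crop(im,250,75,370,225,4,"c_tray.png")
crop(im,70,205,200,320,5,"c_crate.png")
crop(im,450,220,535,295,6,"c_block.png")
im=cv2.imread("pics/side0.png")[:,:,::-1]
crop(im,320,190,440,370,3,"c_stins.png")
E
```

```text
(no output)
```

View pics/c_tins.png

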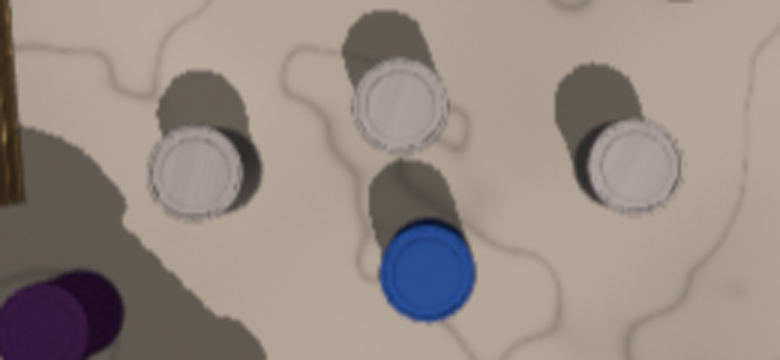

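View pics/c_tray.png

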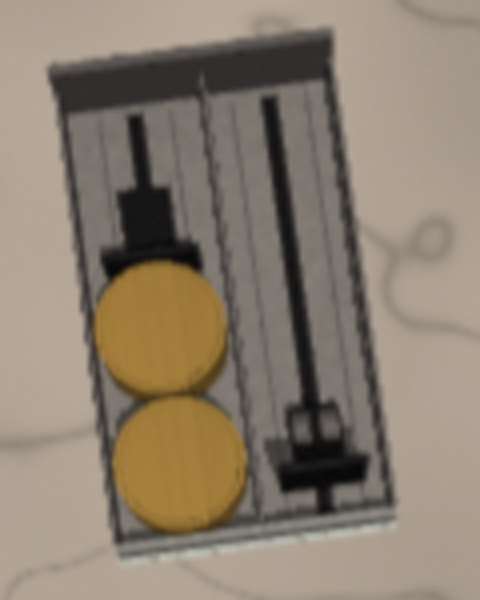

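View pics/c_crate.png

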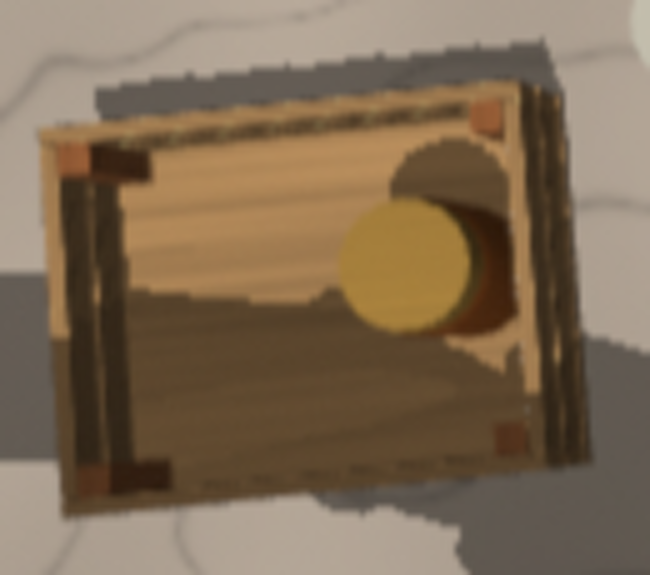

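View pics/c_block.png

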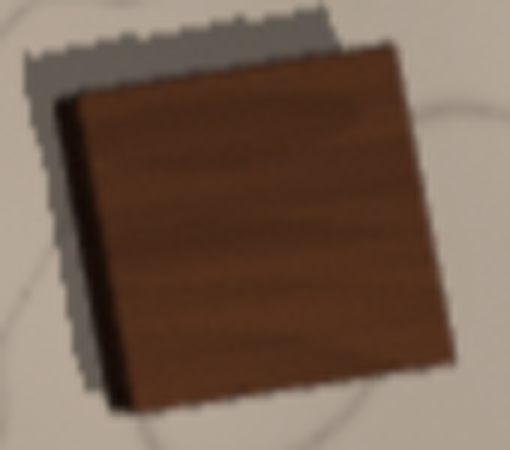

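View pics/c_stins.png

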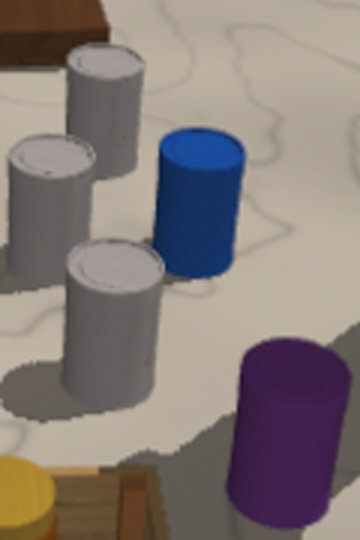

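Run:
```python
from h import *
c=imaging.camera("top");s=imaging.camera("side")
np.set_printoptions(precision=4,suppress=True)
for n,a,b in [("L",(245.3,287.7),(358.7,278.3)),("M",(313.3,265.3),(337.3,242)),("R",(391.7,285.7),(355,210.3)),("blue",(428/3+180,271/3+230),(320+202/3,190+151/3)),("purple",(194,340),(320+295/3,190+372/3))]:
    print(n,ray(c,*a,.1),ray(s,*b,.1))
T=lambda l,z,sc,x,y:np.array([ray(c,x+u/sc,y+v/sc,z) for u,v in l])
q=T([(78,95),(395,43),(455,362),(135,410)],.045,6,450,220);print("block",q,q.mean(0));e=(q[0]-q[1]);print(np.linalg.norm(e),np.degrees(np.arctan2(e[1],e[0])))
q=T([(40,130),(518,82),(545,465),(65,515)],.06,5,70,205);print("crate",q,q.mean(0))
for e in (q[0]-q[1],q[3]-q[2],q[0]-q[3],q[1]-q[2]):print(np.linalg.norm(e),np.degrees(np.arctan2(e[1],e[0])))
print("slot",T([(270,97),(325,508)],.006,4,250,75))
print("lip",T([(120,545),(395,508)],.031,4,250,75))
print("paddle",T([(282,490),(362,480)],.069,4,250,75))
print("rdiv",T([(330,85),(390,508)],.036,4,250,75),"mid div",T([(205,95),(258,520)],.036,4,250,75))
print("jarcrate",ray(c,70+405/5,205+265/5,.086),"tub",ray(c,210,209,.042),"jar",ray(c,412,212,.085))
```

```text
L [0.4225 0.1481 0.1   ] [0.4201 0.1487 0.1   ]
M [0.4654 0.0075 0.1   ] [0.4635 0.0085 0.1   ]
R [ 0.4201 -0.1525  0.1   ] [ 0.4193 -0.1523  0.1   ]
blue [ 0.3527 -0.0094  0.1   ] [ 0.35   -0.0051  0.1   ]
purple [0.3185 0.2538 0.1   ] [0.3167 0.255  0.1   ]
block [[ 0.5246 -0.3205  0.045 ]
 [ 0.5411 -0.437   0.045 ]
 [ 0.4244 -0.4523  0.045 ]
 [ 0.4096 -0.3359  0.045 ]] [ 0.4749 -0.3864  0.045 ]
0.11766072137676571 98.05960538758897
crate [[0.5525 0.5188 0.06  ]
 [0.5688 0.3105 0.06  ]
 [0.4029 0.2983 0.06  ]
 [0.386  0.5047 0.06  ]] [0.4775 0.4081 0.06  ]
0.20892555210977815 94.47567640289964
0.20710144279517134 94.68722178159267
0.16709968078683765 4.85225710544076
0.16633301081439658 4.225162600663158
slot [[ 0.8572 -0.0073  0.006 ]
 [ 0.6132 -0.0339  0.006 ]]
lip [[ 0.5904  0.0818  0.031 ]
 [ 0.6078 -0.0728  0.031 ]]
paddle [[ 0.6122 -0.0101  0.069 ]
 [ 0.6167 -0.0533  0.069 ]]
rdiv [[ 0.8506 -0.0419  0.036 ]
 [ 0.607  -0.0697  0.036 ]] mid div [[0.8465 0.0292 0.036 ]
 [0.6019 0.004  0.036 ]]
jarcrate [0.4887 0.3487 0.086 ] tub [0.5972 0.236  0.042 ] jar [ 0.5738 -0.2027  0.085 ]
```

```bash
cat >> h.py <<'E'
from scipy.spatial.transform import Rotation as Ro
def go(x,y,z,ang=96.2):
    o=sensors.get_obs();R=Ro.from_rotvec(o["tcp_rot"]).as_matrix()
    d=R.T@(np.array([x,y,z])-o["position"])*100
    a=np.degrees(np.arctan2(R[1,0],R[0,0]))
    dt=-((ang-a+180)%360-180)
    print("t %.2f pos %s ang %.2f tilt %.2f F %s w %.4f"%(o["t"],np.round(o["position"],4),a,np.degrees(np.arccos(-R[2,2])),np.round(o["force"],2),o["gripper_width"]),"SHIFT cm",np.round(d,2),"turn",round(dt,2))
def wforce(n=6):
    f=[]
    for i in range(n):
        imaging.camera("top");f.append(sensors.get_obs()["force"])
    f=np.array(f);print("F mean",f.mean(0).round(3),"sd",f.std(0).round(3))
E
python3 - <<'E'
from h import *
go(0.421,0.1485,0.21)
wforce(4)
E
```

```text
t 0.25 pos [0.2085 0.6154 0.2308] ang 71.28 tilt 0.05 F [-1.42 -0.36  0.23] w 0.0853 SHIFT cm [-37.4   35.11   2.12] turn -24.92
F mean [-0.471 -0.217  0.125] sd [0.329 0.2   0.502]
```

>>> arm_command(
  motion=[
    [-3,2.8,0,-2.5],
    [-6,5.6,0,-5],
    [-9,8.4,0.5,-7.5],
    [-12,11.2,0.5,-10],
    [-15,14,1,-12.5],
    [-18,17,1,-15],
    [-21,20,1.5,-17.5],
    [-24,22.5,1.5,-20],
    [-27,25.3,2,-22.5],
    [-30,28.2,2,-24.9],
  ],
  claw=8.5,
  grip_force=50,
)

```text
t: 1.28
position: [0.3794, 0.2389, 0.211]
tcp_rot: [-2.095, -2.34, 0.0]
force: [0.7, -0.1, 0.4]
gripper_width: 0.085
```

Run:
```python
from h import *
go(0.421,0.1485,0.12)
```

```text
t 1.28 pos [0.3794 0.2389 0.211 ] ang 96.33 tilt 0.02 F [ 0.68 -0.09  0.45] w 0.0850 SHIFT cm [-9.45  3.14  9.1 ] turn 0.13
```

>>> arm_command(
  motion=[
    [-2.5,0.8,0,0],
    [-5,1.6,0.5,0],
    [-7,2.4,1,0],
    [-8.6,2.9,1.5,0],
    [-9.2,3.1,2.5,0],
    [-9.45,3.1,4,0],
    [-9.45,3.1,5,0],
    [-9.45,3.1,5,0],
    [-9.45,3.1,5,0],
  ],
)

```text
t: 2.03
position: [0.4197, 0.1511, 0.1607]
tcp_rot: [-2.096, -2.339, 0.002]
force: [0.5, 1.4, 0.8]
gripper_width: 0.0846
```

Run:
```python
from h import *
go(0.421,0.1485,0.056)
c=imaging.camera("wrist");cv2.imwrite("pics/w1.png",c["img"][:,:,::-1])
```

```text
t 2.03 pos [0.4197 0.1511 0.1607] ang 96.26 tilt 0.09 F [0.46 1.4  0.78] w 0.0846 SHIFT cm [-0.27  0.12 10.47] turn 0.06
```

View pics/w1.png

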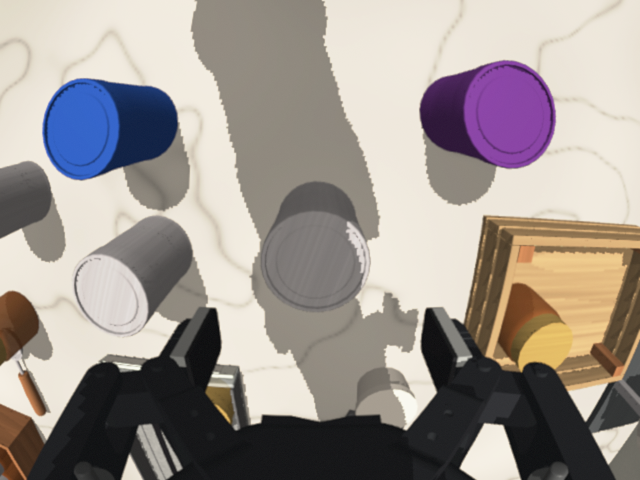

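>>> arm_command(
  motion=[
    [-0.1,0.1,2.5,0],
    [-0.2,0.1,5,0],
    [-0.25,0.1,7.5,0],
    [-0.25,0.1,9.5,0],
    [-0.25,0.1,10.3,0],
    [-0.25,0.1,10.5,0],
    [-0.25,0.1,10.5,0],
  ],
)

```text
t: 2.67
position: [0.4221, 0.1486, 0.0567]
tcp_rot: [2.098, 2.338, 0.001]
force: [-0.2, -0.4, 1.0]
gripper_width: 0.0849
```

>>> arm_command(
  motion=[
    [0,0,0,0],
    [0,0,0,0],
    [0,0,0,0],
    [0,0,0,0],
    [0,0,0,0],
    [0,0,0,0],
  ],
  claw=5.5,
  grip_force=50,
)

```text
t: 3.17
position: [0.4229, 0.1487, 0.0579]
tcp_rot: [2.098, 2.337, 0.005]
force: [-0.6, -0.5, 6.5]
gripper_width: 0.0646
```

Run:
```python
from h import *
go(0.421,0.1485,0.086)
```

```text
t 3.17 pos [0.4229 0.1487 0.0579] ang 96.17 tilt 0.18 F [-0.63 -0.48  6.54] w 0.0646 SHIFT cm [ 0.01 -0.19 -2.81] turn -0.03
```

>>> arm_command(
  motion=[
    [0,0,-0.2,0],
    [0,0,-0.6,0],
    [0,0,-1.2,0],
    [0,0,-1.8,0],
    [0,0,-2.3,0],
    [0,0,-2.6,0],
    [0,0,-2.8,0],
    [0,0,-2.8,0],
    [0,0,-2.8,0],
  ],
)

```text
t: 3.92
position: [0.4216, 0.1481, 0.0843]
tcp_rot: [-2.098, -2.338, -0.0]
force: [0.3, -0.0, -0.5]
gripper_width: 0.065
```

Run:
```python
from h import *
go(0.421,0.1485,0.086)
wforce(6)
```

```text
t 3.92 pos [0.4216 0.1481 0.0843] ang 96.19 tilt 0.01 F [ 0.31 -0.01 -0.5 ] w 0.0650 SHIFT cm [ 0.05 -0.06 -0.17] turn -0.01
F mean [ 0.095  0.209 -1.053] sd [0.43  0.331 0.34 ]
```

>>> arm_command(
  motion=[
    [0,0,0.5,0],
    [0,0,1.2,0],
    [0,0,1.8,0],
    [0,0,2.2,0],
    [0,0,2.4,0],
    [0,0,2.55,0],
    [0,0,2.6,0],
    [0,0,2.6,0],
  ],
)

```text
t: 4.88
position: [0.4217, 0.1481, 0.0583]
tcp_rot: [-2.098, -2.338, -0.0]
force: [0.4, 0.1, -0.7]
gripper_width: 0.0649
```

Run:
```python
from h import *
go(0.421,0.1485,0.056)
```

```text
t 4.88 pos [0.4217 0.1481 0.0583] ang 96.18 tilt 0.00 F [ 0.42  0.08 -0.69] w 0.0649 SHIFT cm [ 0.05 -0.07  0.23] turn -0.02
```

>>> arm_command(
  motion=[
    [0,0,0.05,0],
    [0,0,0.1,0],
    [0,0,0.1,0],
    [0,0,0.1,0],
  ],
)

```text
t: 5.22
position: [0.4221, 0.1482, 0.0579]
tcp_rot: [2.099, 2.338, 0.001]
force: [-1.7, -0.6, 5.1]
gripper_width: 0.065
```

Contact. Release and rise.

>>> arm_command(
  motion=[
    [0,0,-0.05,0],
    [0,0,-0.05,0],
    [0,0,-0.05,0],
    [0,0,-0.05,0],
    [0,0,-0.05,0],
  ],
  claw=8.5,
)

```text
t: 5.63
position: [0.4216, 0.1481, 0.0577]
tcp_rot: [-2.098, -2.338, -0.0]
force: [0.0, 0.2, -0.4]
gripper_width: 0.0849
```

>>> arm_command(
  motion=[
    [0,0,-1.5,0],
    [0,0,-4,0],
    [0,0,-6.5,0],
    [-0.5,0,-8.5,0],
    [-2.5,0.3,-10,0],
    [-5,0.8,-10.5,0],
    [-8,1.6,-10.5,0],
    [-11,2.3,-10.5,0],
    [-13,2.7,-10.5,0],
    [-13.5,2.8,-10.5,0],
  ],
)

```text
t: 6.47
position: [0.4648, 0.0127, 0.163]
tcp_rot: [2.104, 2.33, -0.001]
force: [0.0, -0.5, 0.1]
gripper_width: 0.0848
```

Run:
```python
from h import *
go(0.465,0.0075,0.0565)
```

```text
t 6.47 pos [0.4648 0.0127 0.163 ] ang 95.84 tilt 0.11 F [ 0.   -0.47  0.06] w 0.0848 SHIFT cm [-0.51 -0.05 10.66] turn -0.36
```

>>> arm_command(
  motion=[
    [-0.5,0,0.5,0],
    [-0.9,0,2,0],
    [-0.9,0,3.5,0],
    [-0.9,0,4,0],
    [-0.9,0,4,0],
    [-0.9,0,4,0],
  ],
)

```text
t: 6.97
position: [0.4648, 0.0088, 0.1226]
tcp_rot: [-2.096, -2.339, 0.001]
force: [-0.0, -0.4, 0.5]
gripper_width: 0.0849
```

Run:
```python
from h import *
go(0.465,0.0075,0.0565)
```

```text
t 6.97 pos [0.4648 0.0088 0.1226] ang 96.27 tilt 0.04 F [-0.04 -0.37  0.52] w 0.0849 SHIFT cm [-0.13  0.01  6.61] turn 0.07
```

>>> arm_command(
  motion=[
    [-0.05,0,1.5,0],
    [-0.1,0,3.5,0],
    [-0.1,0,5.3,0],
    [-0.1,0,6.3,0],
    [-0.1,0,6.6,0],
    [-0.1,0,6.6,0],
  ],
)

```text
t: 7.47
position: [0.4651, 0.0072, 0.0567]
tcp_rot: [-2.098, -2.338, 0.001]
force: [0.3, -0.5, 0.3]
gripper_width: 0.085
```

>>> arm_command(
  motion=[
    [0,0,0,0],
    [0,0,0,0],
    [0,0,0,0],
    [0,0,0,0],
    [0,0,0,0],
  ],
  claw=5.5,
  grip_force=50,
)

```text
t: 7.88
position: [0.4663, 0.0069, 0.0581]
tcp_rot: [2.098, 2.337, 0.004]
force: [-1.2, -0.5, 6.1]
gripper_width: 0.0649
```

>>> arm_command(
  motion=[
    [0,0,-0.2,0],
    [0,0,-0.6,0],
    [0,0,-1.2,0],
    [0,0,-1.8,0],
    [0,0,-2.3,0],
    [0,0,-2.6,0],
    [0,0,-2.8,0],
    [0,0,-2.8,0],
    [0,0,-2.8,0],
  ],
)

```text
t: 8.63
position: [0.465, 0.007, 0.0848]
tcp_rot: [-2.098, -2.338, -0.0]
force: [-0.1, -0.6, -4.2]
gripper_width: 0.065
```

Run:
```python
from h import *
wforce(6)
go(0.421,0.1485,0.056)
```

```text
F mean [-0.285  0.048 -4.389] sd [0.385 0.512 0.493]
t 8.93 pos [0.465  0.0069 0.0846] ang 96.18 tilt 0.02 F [-0.07  0.47 -3.88] w 0.0650 SHIFT cm [14.55 -2.85  2.86] turn -0.02
```

Run:
```python
import cv2
from h import *
im=cv2.imread("pics/top0.png")[:,:,::-1]
crop(im,300,170,360,220,12,"c_lip.png")
crop(im,290,85,350,135,12,"c_lback.png")
im=cv2.imread("pics/side0.png")[:,:,::-1]
crop(im,150,230,300,310,5,"c_stray.png")
```

```text
(no output)
```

View pics/c_lip.png

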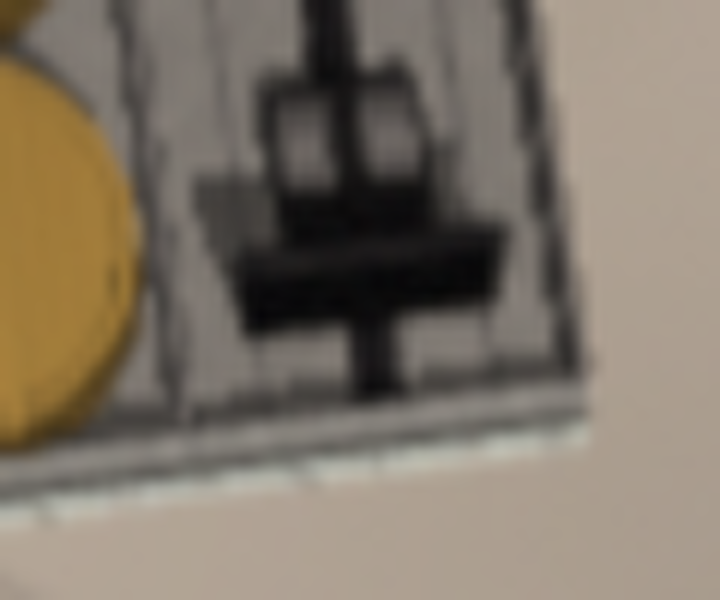

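View pics/c_lback.png

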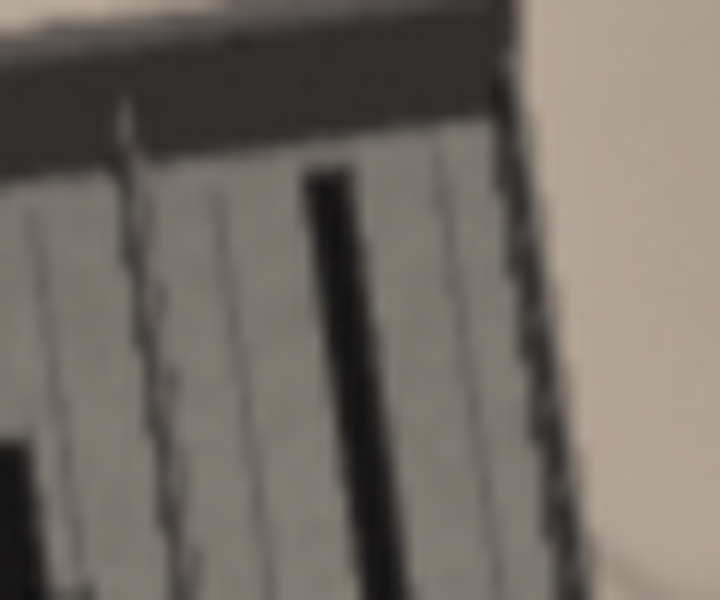

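View pics/c_stray.png

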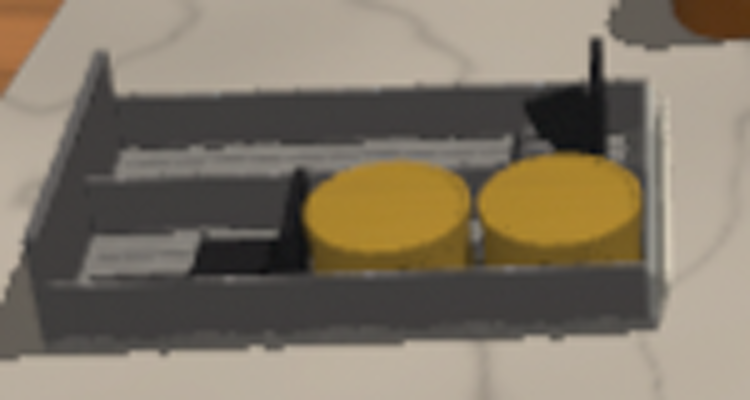

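Run:
```python
from h import *
import cv2
c=imaging.camera("top");s=imaging.camera("side")
a=np.radians(6.2);ey=np.array([np.cos(a),np.sin(a)]);ex=np.array([-np.sin(a),np.cos(a)])
def P(n,u,v,z,sc,x,y,cam=c):
    p=ray(cam,x+u/sc,y+v/sc,z);print(n,p[:2].round(4),"along %.4f lat %.4f"%(p[:2]@ey,p[:2]@ex))
P("slotF",372,370,.006,12,300,170);P("slotB",328,175,.006,12,290,85);P("slotM",385,580,.006,12,290,85)
P("slotend",375,395,.006,12,300,170)
P("padL top",238,262,.069,12,300,170);P("padR top",503,232,.069,12,300,170)
P("padL bot",247,330,.007,12,300,170);P("padR bot",495,298,.007,12,300,170)
P("rdivF",572,370,.036,12,300,170);P("mdivF",178,400,.036,12,300,170)
P("rdivB",510,130,.036,12,290,85);P("mdivB",132,180,.036,12,290,85)
P("rail front",375,460,.0,12,300,170)
P("side paddle top front",600,40,.069,5,150,230,s)
P("side paddle top front",600,40,.069,5,150,230,s)
P("side back div top L",118,97,.036,5,150,230,s);P("side far div R",640,83,.036,5,150,230,s)
P("side mid div L",118,180,.036,5,150,230,s);P("near div",50,283,.036,5,150,230,s);P("near div R",645,265,.036,5,150,230,s)
go(0.465,0.0075,0.2)
```

```text
slotF [ 0.6159 -0.0334] along 0.6087 lat -0.0997
slotB [ 0.8564 -0.0069] along 0.8506 lat -0.0994
slotM [ 0.7752 -0.0163] along 0.7689 lat -0.0999
slotend [ 0.611  -0.0339] along 0.6038 lat -0.0997
padL top [ 0.6246 -0.0089] along 0.6200 lat -0.0763
padR top [ 0.629  -0.0567] along 0.6192 lat -0.1243
padL bot [ 0.624  -0.0096] along 0.6193 lat -0.0770
padR bot [ 0.6291 -0.0573] along 0.6192 lat -0.1249
rdivF [ 0.6096 -0.0702] along 0.5984 lat -0.1356
mdivF [0.6056 0.0032] along 0.6024 lat -0.0622
rdivB [ 0.8515 -0.042 ] along 0.8420 lat -0.1337
mdivB [0.8436 0.0298] along 0.8419 lat -0.0614
rail front [ 0.5994 -0.0337] along 0.5923 lat -0.0982
side paddle top front [ 0.6253 -0.0541] along 0.6158 lat -0.1213
side paddle top front [ 0.6253 -0.0541] along 0.6158 lat -0.1213
side back div top L [ 0.8622 -0.0425] along 0.8525 lat -0.1353
side far div R [ 0.6088 -0.0695] along 0.5977 lat -0.1348
side mid div L [0.8401 0.0299] along 0.8385 lat -0.0610
near div [0.8453 0.1111] along 0.8523 lat 0.0191
near div R [0.5893 0.0842] along 0.5949 lat 0.0200
t 9.03 pos [0.465  0.0069 0.0847] ang 96.17 tilt 0.01 F [-0.6  -0.27 -4.6 ] w 0.0650 SHIFT cm [  0.06   0.   -11.53] turn -0.03
```

>>> arm_command(
  motion=[
    [-0.2,0.5,-0.8,0],
    [-0.8,1.5,-1.5,0],
    [-1.8,3.2,-1.6,0],
    [-3,5.5,-1.6,0],
    [-4.2,7.7,-1.6,0],
    [-5.1,9.4,-1.6,0],
    [-5.5,10,-1.6,0],
    [-5.6,10.2,-1.6,0],
    [-5.6,10.2,-1.6,0],
    [-5.6,10.2,-1.6,0],
  ],
)

```text
t: 9.87
position: [0.5712, -0.0372, 0.1005]
tcp_rot: [-2.097, -2.337, 0.001]
force: [-0.7, 1.0, -4.1]
gripper_width: 0.0653
```

```bash
cat >> h.py <<'E'
a_=np.radians(6.2);EY=np.array([np.cos(a_),np.sin(a_)]);EX=np.array([-np.sin(a_),np.cos(a_)])
def tr():
    o=sensors.get_obs();p=o["position"][:2];print("along %.4f lat %.4f z %.4f F along %.2f lat %.2f z %.2f"%(p@EY,p@EX,o["position"][2],o["force"][:2]@EY,o["force"][:2]@EX,o["force"][2]))
E
python3 - <<'E'
from h import *
tr()
c=imaging.camera("wrist");cv2.imwrite("pics/w2.png",c["img"][:,:,::-1])
c=imaging.camera("top");crop(c["img"],240,130,380,235,5,"t2.png")
c=imaging.camera("side");crop(c["img"],150,170,400,330,3,"s2.png")
E
```

```text
along 0.5639 lat -0.0987 z 0.1005 F along -0.61 lat 1.12 z -4.12
```

View pics/w2.png

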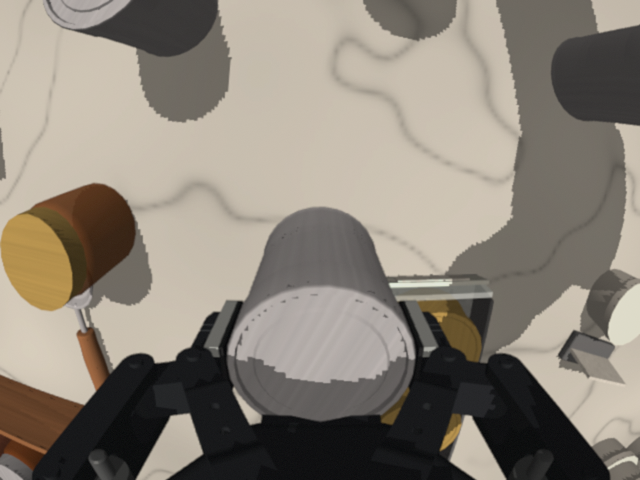

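View pics/s2.png

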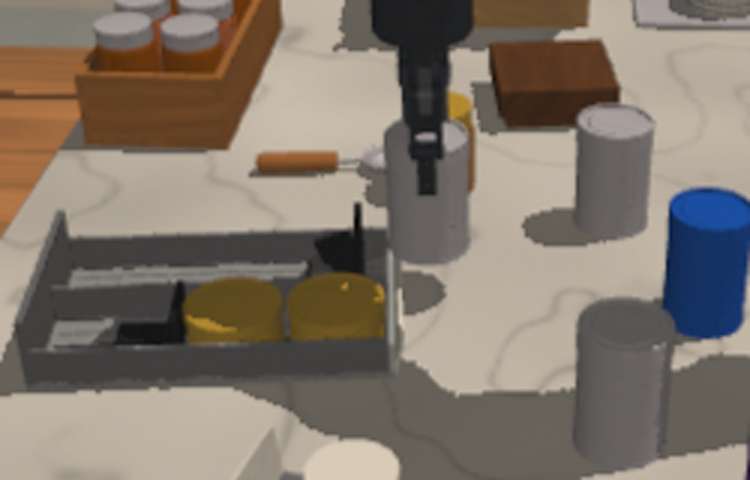

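>>> arm_command(
  motion=[
    [0,0.5,0,0],
    [-0.05,1.2,0,0],
    [-0.05,1.8,0,0],
    [-0.05,2.2,0,0],
    [-0.05,2.6,0,0],
    [-0.05,3.1,0,0],
    [-0.05,3.7,0,0],
    [-0.05,4.3,0,0],
    [-0.05,4.9,0,0],
    [-0.05,5.4,0,0],
  ],
)

```text
t: 10.85
position: [0.6264, -0.0322, 0.1003]
tcp_rot: [-2.097, -2.337, 0.001]
force: [-4.4, -0.4, -3.8]
gripper_width: 0.0651
```

>>> arm_command(
  motion=[
    [0,0.6,0,0],
    [0,1.2,0,0],
    [0,1.8,0,0],
    [0,2.3,0,0],
    [0,2.7,0,0],
    [0,2.9,0,0],
    [0,3,0,0],
    [0,3,0,0],
  ],
)

```text
t: 11.52
position: [0.6561, -0.0289, 0.1005]
tcp_rot: [-2.098, -2.338, 0.0]
force: [-4.7, 1.0, -6.6]
gripper_width: 0.0651
```

Run:
```python
from h import *
tr()
c=imaging.camera("side");crop(c["img"],150,170,400,330,3,"s3.png")
c=imaging.camera("top");crop(c["img"],240,80,380,235,5,"t3.png")
tr()
```

```text
along 0.6491 lat -0.0996 z 0.1005 F along -4.57 lat 1.45 z -6.64
along 0.6490 lat -0.0997 z 0.1006 F along -3.96 lat 1.50 z -5.70
```

View pics/s3.png

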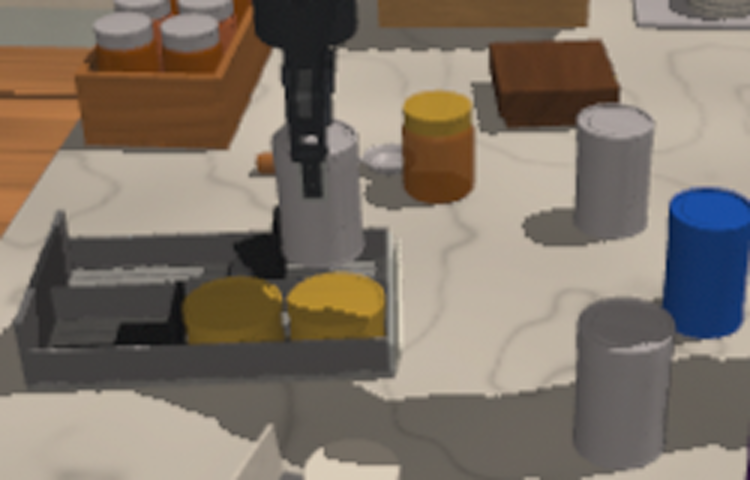

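View pics/t3.png

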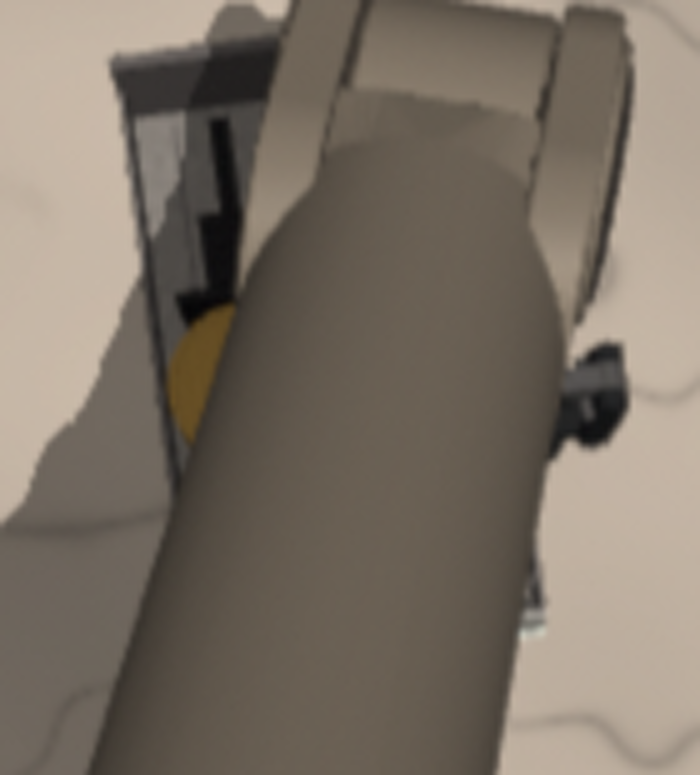

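>>> arm_command(
  motion=[
    [0.03,0,0.3,0],
    [0.03,0,0.6,0],
    [0.03,0,0.9,0],
    [0.03,0,1.2,0],
    [0.03,0,1.5,0],
    [0.03,0,1.5,0],
  ],
)

```text
t: 12.12
position: [0.6559, -0.0293, 0.0851]
tcp_rot: [2.099, 2.338, -0.001]
force: [-3.7, -1.4, -4.2]
gripper_width: 0.0651
```

Run:
```python
from h import *
tr();wforce(3)
```

```text
along 0.6489 lat -0.1000 z 0.0851 F along -3.85 lat -0.95 z -4.24
F mean [-3.413 -0.983 -5.772] sd [0.417 0.38  0.504]
```

>>> arm_command(
  motion=[
    [-0.04,0,0.3,0],
    [-0.04,0,0.7,0],
    [-0.04,0,1.1,0],
    [-0.04,0,1.5,0],
    [-0.04,0,1.7,0],
    [-0.04,0,1.85,0],
    [-0.04,0,1.9,0],
    [-0.04,0,1.9,0],
  ],
)

```text
t: 12.93
position: [0.6559, -0.0292, 0.0665]
tcp_rot: [-2.098, -2.338, 0.0]
force: [-3.9, -0.2, -4.6]
gripper_width: 0.0652
```

Run:
```python
from h import *
tr();wforce(3)
```

```text
along 0.6489 lat -0.0998 z 0.0665 F along -3.91 lat 0.23 z -4.60
F mean [-3.86   0.034 -4.658] sd [0.479 0.44  0.326]
```

>>> arm_command(
  motion=[
    [0,0,0.1,0],
    [0,0,0.15,0],
    [0,-0.2,0.17,0],
    [0,-0.4,0.17,0],
    [0,-0.6,0.17,0],
    [0,-0.8,0.17,0],
    [0,-1,0.17,0],
    [0,-1.1,0.17,0],
    [0,-1.2,0.17,0],
    [0,-1.2,0.17,0],
  ],
)

```text
t: 13.92
position: [0.6439, -0.0307, 0.0651]
tcp_rot: [-2.099, -2.338, 0.0]
force: [-4.5, -0.1, -2.1]
gripper_width: 0.0646
```

Run:
```python
from h import *
tr()
c=imaging.camera("side");crop(c["img"],150,170,300,330,5,"s4.png")
tr()
```

```text
along 0.6368 lat -0.1001 z 0.0651 F along -4.45 lat 0.39 z -2.11
along 0.6369 lat -0.1001 z 0.0651 F along -3.56 lat 0.02 z -1.55
```

View pics/s4.png

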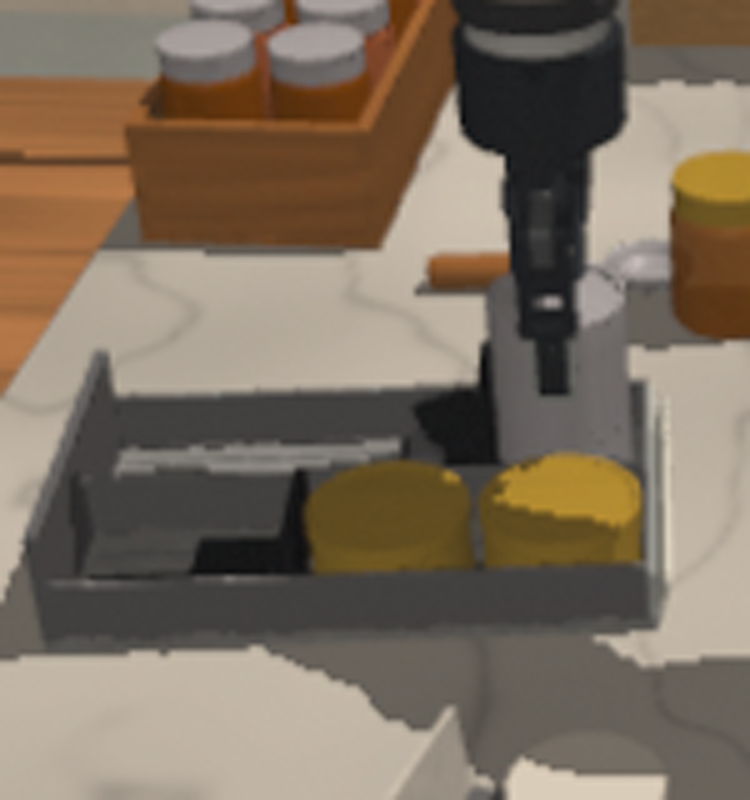

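>>> arm_command(
  motion=[
    [0,-0.1,0,0],
    [0,-0.2,0,0],
    [0,-0.3,0,0],
    [0,-0.3,0,0],
  ],
)

```text
t: 14.3
position: [0.641, -0.0311, 0.0651]
tcp_rot: [-2.098, -2.338, 0.0]
force: [-4.1, -0.9, -1.8]
gripper_width: 0.0652
```

>>> arm_command(
  motion=[
    [0,-0.1,0,0],
    [0,-0.2,0,0],
    [0,-0.2,0,0],
  ],
)

```text
t: 14.55
position: [0.639, -0.0313, 0.0651]
tcp_rot: [-2.098, -2.338, 0.0]
force: [-3.0, -1.0, -2.2]
gripper_width: 0.065
```

Run:
```python
from h import *
tr();wforce(3);tr()
```

```text
along 0.6318 lat -0.1001 z 0.0651 F along -3.04 lat -0.67 z -2.15
F mean [-3.373 -0.907 -2.174] sd [0.535 0.601 0.443]
along 0.6319 lat -0.1001 z 0.0651 F along -2.83 lat 0.04 z -1.87
```

>>> arm_command(
  motion=[
    [0,-0.1,0,0],
    [0,-0.2,0,0],
    [0,-0.2,0,0],
  ],
)

```text
t: 14.95
position: [0.6374, -0.0315, 0.0651]
tcp_rot: [2.098, 2.337, 0.001]
force: [-4.0, -1.2, -4.6]
gripper_width: 0.0651
```

>>> arm_command(
  motion=[
    [0,-0.1,0,0],
    [0,-0.2,0,0],
    [0,-0.2,0,0],
  ],
)

```text
t: 15.2
position: [0.6367, -0.0314, 0.0653]
tcp_rot: [2.096, 2.336, 0.003]
force: [3.1, -1.0, -6.6]
gripper_width: 0.0652
```

Run:
```python
from h import *
tr();wforce(3);tr()
```

```text
along 0.6296 lat -0.1000 z 0.0653 F along 2.99 lat -1.32 z -6.62
F mean [ 2.255 -0.818 -7.324] sd [0.247 0.152 0.453]
along 0.6295 lat -0.1000 z 0.0653 F along 1.99 lat -0.85 z -7.62
```

>>> arm_command(
  motion=[
    [0,0.1,0,0],
    [0,0.1,0.05,0],
    [0,0.1,0.1,0],
    [0,0.1,0.1,0],
    [0,0.1,0.1,0],
  ],
)

```text
t: 15.77
position: [0.6369, -0.0314, 0.0649]
tcp_rot: [2.098, 2.337, 0.002]
force: [1.6, -0.7, 0.5]
gripper_width: 0.0653
```

Run:
```python
from h import *
tr();wforce(3);tr()
```

```text
along 0.6298 lat -0.1000 z 0.0649 F along 1.53 lat -0.82 z 0.53
F mean [ 0.846 -0.488 -0.233] sd [0.308 0.146 0.403]
along 0.6298 lat -0.1000 z 0.0647 F along 1.11 lat -0.71 z 0.32
```

>>> arm_command(
  motion=[
    [0,0,0,0],
    [0,0,0,0],
    [0,0,0,0],
  ],
  grip_force=20,
)

```text
t: 16.17
position: [0.6368, -0.0314, 0.0644]
tcp_rot: [2.098, 2.337, 0.002]
force: [1.5, -0.1, 0.6]
gripper_width: 0.0652
```

>>> arm_command(
  motion=[
    [0,0,0,0],
    [0,0,0,0],
    [0,0,0,0],
    [0,0,0,0],
    [0,0,0,0],
  ],
  claw=8.5,
)

```text
t: 16.58
position: [0.6359, -0.0314, 0.0639]
tcp_rot: [-2.098, -2.337, 0.0]
force: [-0.8, 0.3, 0.1]
gripper_width: 0.0847
```

Run:
```python
from h import *
tr()
c=imaging.camera("side");crop(c["img"],150,170,300,330,5,"s5.png")
c=imaging.camera("wrist");cv2.imwrite("pics/w5.png",c["img"][:,:,::-1])
```

```text
along 0.6288 lat -0.0999 z 0.0639 F along -0.78 lat 0.40 z 0.09
```

View pics/s5.png

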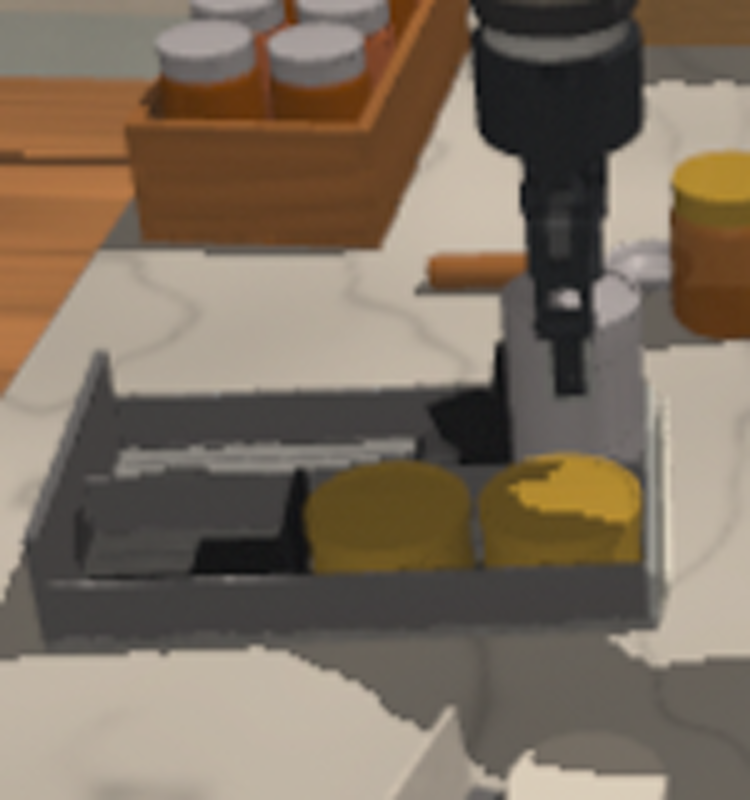

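View pics/w5.png

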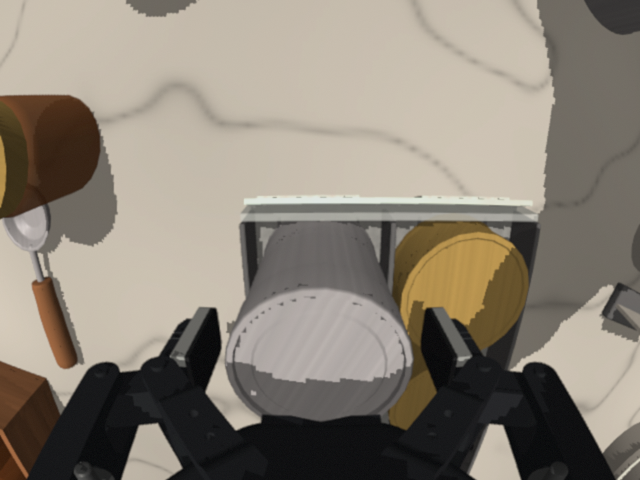

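>>> arm_command(
  motion=[
    [0,0,-0.5,0],
    [0,0,-1.5,0],
    [0,0,-3.5,0],
    [0,0,-6,0],
    [0,0,-8.5,0],
    [0,0,-10.5,0],
    [-0.5,-1,-11,0],
    [-1.5,-3,-11,0],
    [-2.5,-6,-11,0],
    [-3.5,-9,-11,0],
  ],
)

```text
t: 17.52
position: [0.5488, -0.0768, 0.1739]
tcp_rot: [-2.098, -2.338, 0.001]
force: [-0.8, -0.5, 0.2]
gripper_width: 0.0851
```

Run:
```python
from h import *
go(0.4205,-0.1525,0.13)
c=imaging.camera("side");crop(c["img"],150,170,300,330,5,"s6.png")
```

```text
t 17.52 pos [ 0.5488 -0.0768  0.1739] ang 96.20 tilt 0.03 F [-0.79 -0.53  0.19] w 0.0851 SHIFT cm [ -6.14 -13.58   4.4 ] turn 0.0
```

View pics/s6.png

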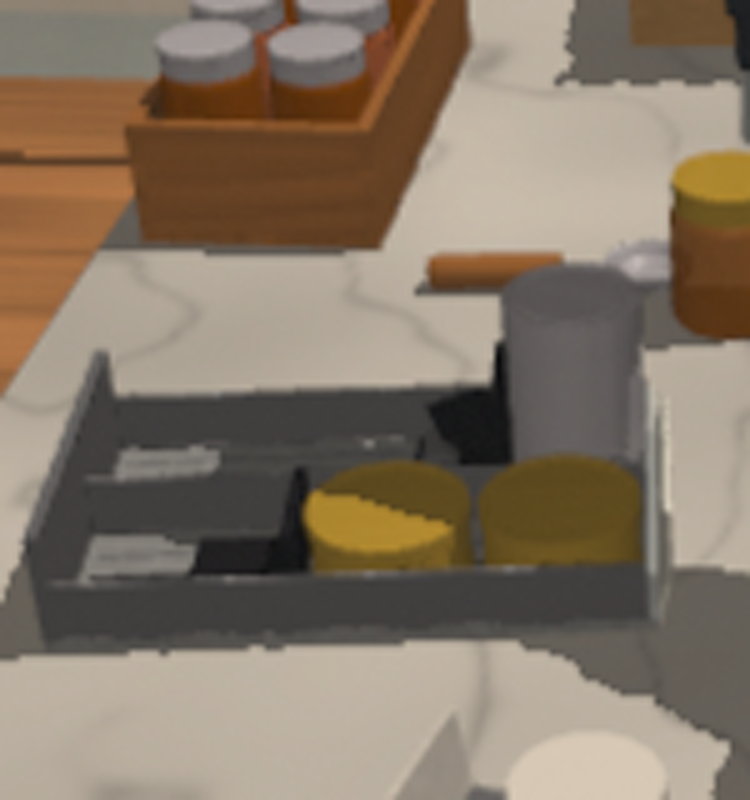

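>>> arm_command(
  motion=[
    [-1.5,-3,0,0],
    [-3,-6.5,0,0],
    [-4.6,-10,0,0],
    [-5.6,-12.5,0,0],
    [-6.1,-13.4,0.5,0],
    [-6.1,-13.5,2,0],
    [-6.1,-13.5,4,0],
    [-6.1,-13.5,5,0],
    [-6.1,-13.5,5,0],
  ],
)

```text
t: 18.32
position: [0.421, -0.1505, 0.122]
tcp_rot: [-2.096, -2.335, 0.004]
force: [-0.9, -0.8, -0.7]
gripper_width: 0.0848
```

Run:
```python
from h import *
go(0.4205,-0.1525,0.0565)
```

```text
t 18.32 pos [ 0.421  -0.1505  0.122 ] ang 96.19 tilt 0.28 F [-0.9  -0.76 -0.68] w 0.0848 SHIFT cm [-0.2  -0.04  6.55] turn -0.01
```

>>> arm_command(
  motion=[
    [-0.1,0,1,0],
    [-0.2,0,3,0],
    [-0.2,0,5,0],
    [-0.2,0,6.2,0],
    [-0.2,0,6.5,0],
    [-0.2,0,6.5,0],
  ],
)

```text
t: 18.82
position: [0.423, -0.1531, 0.0586]
tcp_rot: [-2.098, -2.338, 0.001]
force: [0.0, -0.4, 0.5]
gripper_width: 0.0851
```

>>> arm_command(
  motion=[
    [0,0,0,0],
    [0,0,0,0],
    [0,0,0,0],
    [0,0,0,0],
    [0,0,0,0],
  ],
  claw=5.5,
  grip_force=50,
)

```text
t: 19.23
position: [0.4243, -0.1536, 0.0603]
tcp_rot: [2.097, 2.336, 0.003]
force: [-0.4, -1.5, 6.5]
gripper_width: 0.0652
```

>>> arm_command(
  motion=[
    [0,0,-0.2,0],
    [0,0,-0.6,0],
    [0,0,-1.2,0],
    [0,0,-1.8,0],
    [0,0,-2.3,0],
    [0,0,-2.6,0],
    [0,0,-2.8,0],
    [0,0,-2.8,0],
    [0,0,-2.8,0],
  ],
)

```text
t: 19.98
position: [0.4231, -0.153, 0.0871]
tcp_rot: [-2.098, -2.338, -0.0]
force: [0.7, -0.2, -2.2]
gripper_width: 0.065
```

Run:
```python
from h import *
wforce(6)
a=np.radians(4.5);C=np.array([.4775,.4081]);print(C+.0485*np.array([-np.sin(a),np.cos(a)]))
go(0.4735,0.4565,0.2)
```

```text
F mean [-0.347  0.29  -2.664] sd [0.732 0.366 0.389]
[0.47369473 0.45645049]
t 20.28 pos [ 0.4229 -0.1531  0.0869] ang 96.18 tilt 0.03 F [-1.56  0.22 -3.36] w 0.0646 SHIFT cm [ 60.06  11.58 -11.31] turn -0.02
```

>>> arm_command(
  motion=[
    [0,0,-0.7,0],
    [0.4,0,-2.2,0],
    [1.2,0.2,-4.2,0],
    [2.8,0.5,-6.5,0],
    [5,1,-8.8,0],
    [7.8,1.5,-10.3,0],
    [11,2.1,-11,0],
    [14.2,2.7,-11.3,0],
    [17.4,3.3,-11.3,0],
    [20.6,3.9,-11.3,0],
  ],
)

```text
t: 21.12
position: [0.4397, 0.0573, 0.2011]
tcp_rot: [2.099, 2.337, 0.003]
force: [0.9, -1.0, -2.8]
gripper_width: 0.065
```

>>> arm_command(
  motion=[
    [3.2,0.6,0,0],
    [6.4,1.2,0,0],
    [9.6,1.8,0,0],
    [12.8,2.4,0,0],
    [16,3,0,0],
    [19.2,3.6,0,0],
    [22.4,4.2,0,0],
    [25.6,4.9,0,0],
    [28.8,5.5,0,0],
    [31.8,6.1,0,0],
  ],
)

```text
t: 21.95
position: [0.4659, 0.3804, 0.2003]
tcp_rot: [2.098, 2.338, 0.0]
force: [0.8, 0.2, -2.5]
gripper_width: 0.0645
```

>>> arm_command(
  motion=[
    [2.6,0.5,0,0],
    [4.8,0.9,0,0],
    [6.4,1.3,0,0],
    [7.2,1.5,0,0],
    [7.6,1.6,0,0],
    [7.6,1.6,0,0],
  ],
)

```text
t: 22.45
position: [0.4738, 0.4559, 0.2]
tcp_rot: [2.098, 2.338, -0.001]
force: [-0.4, -0.1, -2.2]
gripper_width: 0.0651
```

Run:
```python
from h import *
go(0.4735,0.4565,0.08)
c=imaging.camera("top");crop(c["img"],60,190,220,330,5,"t7.png")
c=imaging.camera("wrist");cv2.imwrite("pics/w7.png",c["img"][:,:,::-1])
c=imaging.camera("side");crop(c["img"],240,200,420,480,3,"s7.png")
```

```text
t 22.45 pos [0.4738 0.4559 0.2   ] ang 96.20 tilt 0.04 F [-0.36 -0.05 -2.16] w 0.0651 SHIFT cm [ 0.08 -0.02 12.  ] turn -0.0
```

View pics/w7.png

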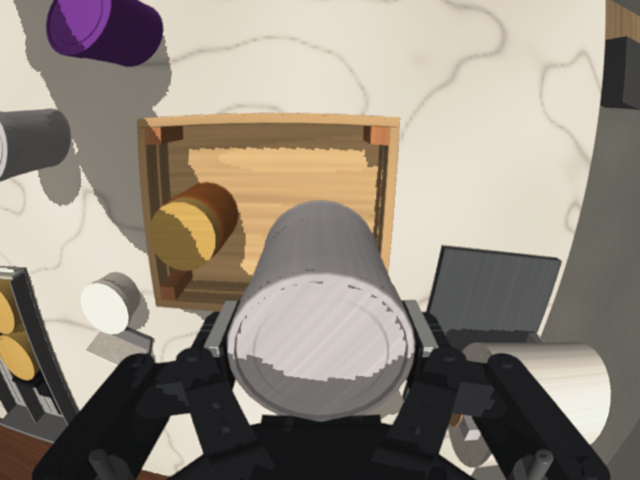

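View pics/s7.png

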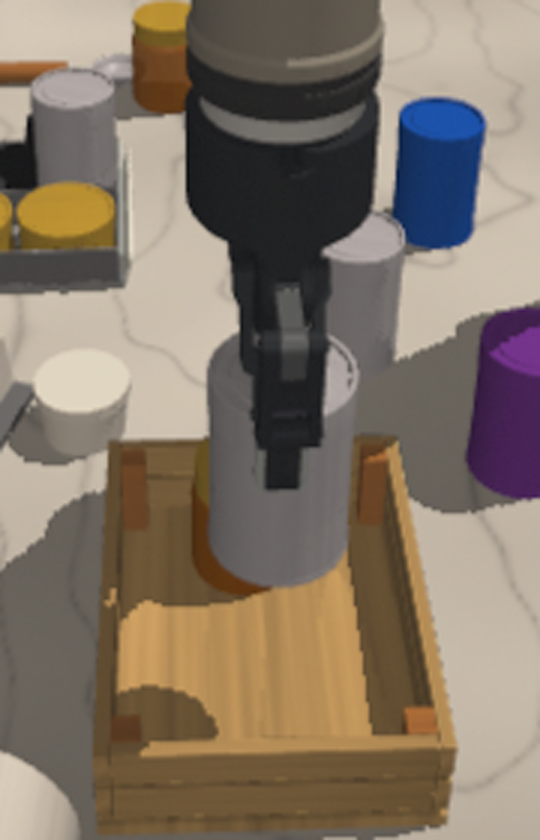

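>>> arm_command(
  motion=[
    [0,0,1,0],
    [0,0,3,0],
    [0,0,5.5,0],
    [0,0,8,0],
    [0,0,10,0],
    [0,0,11.3,0],
    [0,0,12,0],
    [0,0,12.5,0],
    [0,0,12.9,0],
    [0,0,12.9,0],
  ],
)

```text
t: 23.43
position: [0.4741, 0.456, 0.0713]
tcp_rot: [-2.099, -2.338, -0.001]
force: [0.2, -0.5, -2.9]
gripper_width: 0.0649
```

>>> arm_command(
  motion=[
    [0,0,0.07,0],
    [0,0,0.14,0],
    [0,0,0.2,0],
    [0,0,0.2,0],
    [0,0,0.2,0],
  ],
)

```text
t: 23.85
position: [0.474, 0.456, 0.0695]
tcp_rot: [-2.098, -2.338, -0.001]
force: [0.6, 0.4, -2.5]
gripper_width: 0.0647
```

>>> arm_command(
  motion=[
    [0,0,0.04,0],
    [0,0,0.08,0],
    [0,0,0.1,0],
    [0,0,0.1,0],
  ],
)

```text
t: 24.18
position: [0.4739, 0.4559, 0.0684]
tcp_rot: [-2.098, -2.338, -0.0]
force: [-0.6, -0.7, -0.4]
gripper_width: 0.0651
```

>>> arm_command(
  motion=[
    [0,0,0.04,0],
    [0,0,0.08,0],
    [0,0,0.08,0],
  ],
)

```text
t: 24.43
position: [0.4741, 0.4559, 0.0684]
tcp_rot: [-2.099, -2.338, -0.001]
force: [-1.9, -1.8, 4.8]
gripper_width: 0.065
```

Run:
```python
from h import *
tr();wforce(3)
```

```text
along 0.5205 lat 0.4021 z 0.0684 F along -2.12 lat -1.55 z 4.78
F mean [-2.038 -2.345  5.124] sd [0.569 0.395 0.336]
```

Touching the crate floor; release, then rise and head for the empty tin.

>>> arm_command(
  motion=[
    [0,0,-0.07,0],
    [0,0,-0.07,0],
    [0,0,-0.07,0],
  ],
  grip_force=20,
)

```text
t: 24.83
position: [0.474, 0.4559, 0.0684]
tcp_rot: [-2.099, -2.338, -0.001]
force: [-1.4, -0.7, 3.8]
gripper_width: 0.0649
```

>>> arm_command(
  motion=[
    [0,0,0,0],
    [0,0,0,0],
    [0,0,0,0],
    [0,0,0,0],
    [0,0,0,0],
  ],
  claw=8.5,
)

```text
t: 25.25
position: [0.4739, 0.4559, 0.0679]
tcp_rot: [-2.098, -2.338, -0.0]
force: [-0.2, -0.4, -1.0]
gripper_width: 0.0849
```

>>> arm_command(
  motion=[
    [0,0,-1,0],
    [0,0,-3,0],
    [0,0,-5.5,0],
    [0,0,-8,0],
    [0,0,-10.5,0],
    [-1,0,-12,0],
    [-3.5,0,-12,0],
    [-7,-0.1,-12,0],
    [-10.5,-0.3,-12,0],
    [-14,-0.6,-12,0],
  ],
)

```text
t: 26.08
position: [0.483, 0.3136, 0.1883]
tcp_rot: [2.098, 2.338, 0.0]
force: [0.6, -0.9, -1.0]
gripper_width: 0.0851
```

Run:
```python
from h import *
go(0.422,0.1483,0.13)
c=imaging.camera("top");cv2.imwrite("pics/t8.png",c["img"][:,:,::-1])
c=imaging.camera("side");cv2.imwrite("pics/s8.png",c["img"][:,:,::-1])
```

```text
t 26.08 pos [0.483  0.3136 0.1883] ang 96.18 tilt 0.03 F [ 0.63 -0.91 -0.96] w 0.0851 SHIFT cm [-15.78  -7.84   5.83] turn -0.02
```

View pics/t8.png

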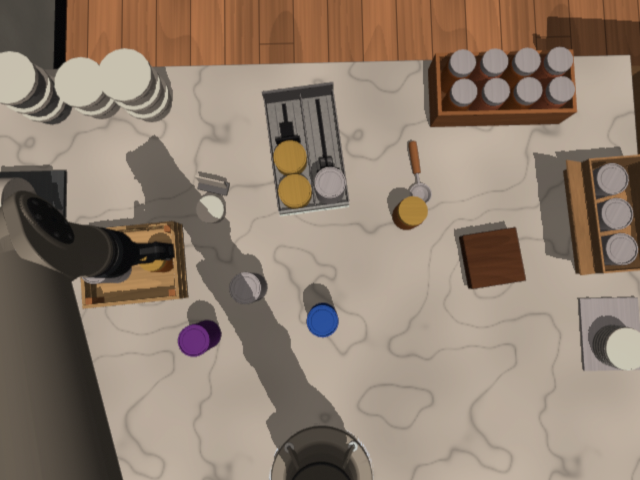

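View pics/s8.png

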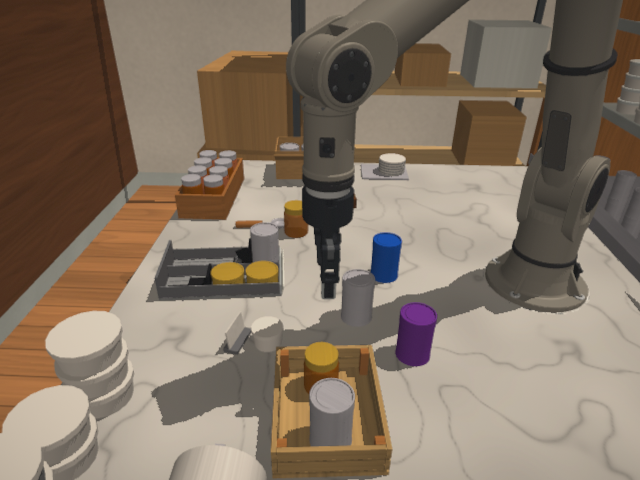

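Tin standing in the crate (side 330,410), full tin in lane (top 329,183), empty tin still at (247,288). Go to it.

>>> arm_command(
  motion=[
    [-3,-1.5,0,0],
    [-6.5,-3.2,0,0],
    [-10,-5,0,0],
    [-13,-6.5,0,0],
    [-15,-7.4,0.5,0],
    [-15.7,-7.8,2,0],
    [-15.8,-7.8,4,0],
    [-15.8,-7.8,5.8,0],
    [-15.8,-7.8,6,0],
    [-15.8,-7.8,6,0],
  ],
)

```text
t: 27.02
position: [0.4216, 0.15, 0.1275]
tcp_rot: [-2.098, -2.337, 0.003]
force: [0.6, 0.5, 1.1]
gripper_width: 0.0851
```

Run:
```python
from h import *
go(0.422,0.1483,0.0565)
```

```text
t 27.02 pos [0.4216 0.15   0.1275] ang 96.16 tilt 0.13 F [0.57 0.48 1.08] w 0.0851 SHIFT cm [-0.16  0.04  7.1 ] turn -0.04
```

>>> arm_command(
  motion=[
    [-0.1,0,1,0],
    [-0.15,0,3,0],
    [-0.15,0,5,0],
    [-0.15,0,6.5,0],
    [-0.15,0,7,0],
    [-0.15,0,7,0],
    [-0.15,0,7,0],
  ],
)

```text
t: 27.6
position: [0.4233, 0.1494, 0.0586]
tcp_rot: [2.098, 2.338, 0.002]
force: [0.1, 0.2, 0.1]
gripper_width: 0.0851
```

>>> arm_command(
  motion=[
    [0,0,0,0],
    [0,0,0,0],
    [0,0,0,0],
    [0,0,0,0],
    [0,0,0,0],
  ],
  claw=5.5,
  grip_force=50,
)

```text
t: 28.02
position: [0.4237, 0.1495, 0.0594]
tcp_rot: [2.098, 2.337, 0.004]
force: [-2.1, -1.1, 6.2]
gripper_width: 0.0649
```

>>> arm_command(
  motion=[
    [0,0,-0.2,0],
    [0,0,-0.7,0],
    [0,0,-2,0],
    [0,0,-4,0],
    [0,0,-6.5,0],
    [0,0,-9,0],
    [0,0,-11,0],
    [0,0,-12.5,0],
    [0,0,-13,0],
    [0,0,-13,0],
  ],
)

```text
t: 28.85
position: [0.4233, 0.1495, 0.1893]
tcp_rot: [2.098, 2.337, 0.005]
force: [-0.2, 0.0, -0.8]
gripper_width: 0.0651
```

Run:
```python
from h import *
wforce(4)
go(0.475,-0.3864,0.19)
```

```text
F mean [-0.471  0.264 -1.321] sd [0.134 0.101 0.132]
t 29.05 pos [0.4216 0.1487 0.1868] ang 96.18 tilt 0.15 F [-0.49  0.32 -1.4 ] w 0.0648 SHIFT cm [-53.77  -0.46  -0.27] turn -0.02
```

>>> arm_command(
  motion=[
    [-0.6,0,0,0],
    [-1.8,0,0,0],
    [-3.6,0,0,0],
    [-6,0,0,0],
    [-9,0,0,0],
    [-12.2,-0.1,0,0],
    [-15.4,-0.1,0,0],
    [-18.6,-0.2,0,0],
    [-21.8,-0.2,0,0],
    [-25,-0.2,0,0],
  ],
)

```text
t: 29.88
position: [0.4467, -0.1017, 0.1874]
tcp_rot: [-2.098, -2.337, 0.001]
force: [1.7, 0.5, -0.6]
gripper_width: 0.065
```

>>> arm_command(
  motion=[
    [-3.2,0,0,0],
    [-6.4,0,0,0],
    [-9.6,0,0,0],
    [-12.8,0,0,0],
    [-16,-0.1,0,0],
    [-19,-0.1,0,0],
    [-22,-0.1,0,0],
    [-24.5,-0.2,0,0],
    [-26.5,-0.2,0,0],
    [-27.8,-0.2,0,0],
  ],
)

```text
t: 30.72
position: [0.474, -0.3792, 0.187]
tcp_rot: [-2.101, -2.334, 0.003]
force: [-0.2, -0.0, -0.3]
gripper_width: 0.0649
```

>>> arm_command(
  motion=[
    [-0.6,0,0,0],
    [-0.9,0,0,0],
    [-1,0,0,0],
    [-1,0,0,0],
    [-1,0,0,0],
  ],
)

```text
t: 31.13
position: [0.4769, -0.3848, 0.1879]
tcp_rot: [-2.096, -2.339, -0.002]
force: [-0.1, 0.5, -1.3]
gripper_width: 0.0649
```

Run:
```python
from h import *
go(0.475,-0.3864,0.105)
c=imaging.camera("wrist");cv2.imwrite("pics/w9.png",c["img"][:,:,::-1])
c=imaging.camera("top");crop(c["img"],400,160,560,320,4,"t9.png")
```

```text
t 31.13 pos [ 0.4769 -0.3848  0.1879] ang 96.28 tilt 0.07 F [-0.09  0.53 -1.27] w 0.0649 SHIFT cm [-0.15 -0.21  8.29] turn 0.08
```

View pics/w9.png

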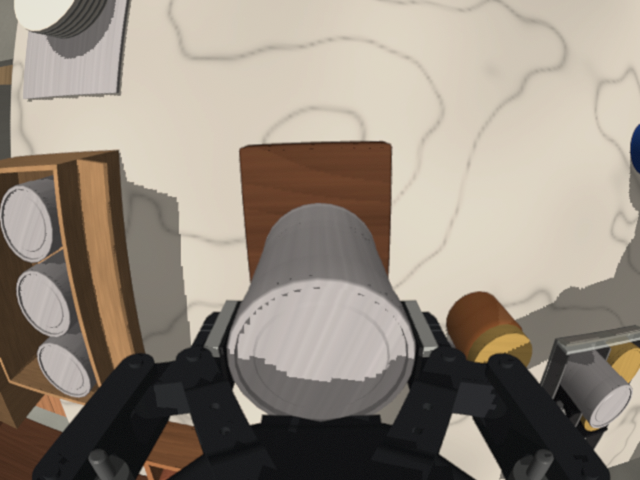

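>>> arm_command(
  motion=[
    [-0.05,-0.05,0.8,0],
    [-0.1,-0.1,2.2,0],
    [-0.15,-0.2,4,0],
    [-0.15,-0.2,5.6,0],
    [-0.15,-0.2,6.8,0],
    [-0.15,-0.2,7.5,0],
    [-0.15,-0.2,7.9,0],
    [-0.15,-0.2,8,0],
    [-0.15,-0.2,8,0],
  ],
)

```text
t: 31.98
position: [0.4749, -0.3882, 0.1082]
tcp_rot: [2.098, 2.338, 0.0]
force: [-1.1, 0.1, 0.4]
gripper_width: 0.0651
```

>>> arm_command(
  motion=[
    [0,0,0.07,0],
    [0,0,0.14,0],
    [0,0,0.2,0],
    [0,0,0.2,0],
  ],
)

```text
t: 32.32
position: [0.4749, -0.388, 0.1062]
tcp_rot: [2.098, 2.338, 0.0]
force: [-0.3, 0.4, -2.0]
gripper_width: 0.0651
```

>>> arm_command(
  motion=[
    [0,0,0.04,0],
    [0,0,0.08,0],
    [0,0,0.1,0],
    [0,0,0.1,0],
  ],
)

```text
t: 32.65
position: [0.4747, -0.3879, 0.1049]
tcp_rot: [-2.098, -2.338, -0.0]
force: [-0.5, 0.2, -0.4]
gripper_width: 0.0651
```

>>> arm_command(
  motion=[
    [0,0,0.04,0],
    [0,0,0.08,0],
    [0,0,0.08,0],
  ],
)

```text
t: 32.9
position: [0.4748, -0.388, 0.1045]
tcp_rot: [2.098, 2.338, 0.001]
force: [-0.2, 0.8, 2.3]
gripper_width: 0.0649
```

Run:
```python
from h import *
wforce(3);go(.475,-.386,.1)
```

```text
F mean [-0.462  0.763  2.924] sd [0.387 0.249 0.654]
t 33.05 pos [ 0.4748 -0.388   0.1045] ang 96.18 tilt 0.02 F [-0.1   0.94  3.19] w 0.0648 SHIFT cm [0.19 0.05 0.45] turn -0.02
```

Resting on the block. Release and rise.

>>> arm_command(
  motion=[
    [0,0,-0.04,0],
    [0,0,-0.04,0],
    [0,0,-0.04,0],
  ],
  grip_force=20,
)

```text
t: 33.3
position: [0.4747, -0.388, 0.1045]
tcp_rot: [2.098, 2.338, 0.0]
force: [-0.5, 1.3, 0.7]
gripper_width: 0.0649
```

>>> arm_command(
  motion=[
    [0,0,0,0],
    [0,0,0,0],
    [0,0,0,0],
    [0,0,0,0],
    [0,0,0,0],
  ],
  claw=8.5,
)

```text
t: 33.72
position: [0.4747, -0.388, 0.1045]
tcp_rot: [-2.098, -2.338, -0.0]
force: [-1.1, -1.2, -0.4]
gripper_width: 0.0854
```

>>> arm_command(
  motion=[
    [0,0,-1,0],
    [0,0,-3,0],
    [0,0,-5.5,0],
    [0,0,-8,0],
    [0,0,-10,0],
    [0,0,-11,0],
    [3,-2,-11,0],
    [6,-4,-11,0],
    [9,-6,-11,0],
    [12,-8,-11,0],
  ],
)

```text
t: 34.55
position: [0.3808, -0.2761, 0.214]
tcp_rot: [-2.098, -2.337, 0.001]
force: [0.1, 0.5, 1.7]
gripper_width: 0.0849
```

Run:
```python
from h import *
tr()
c=imaging.camera("top");cv2.imwrite("pics/t10.png",c["img"][:,:,::-1])
c=imaging.camera("side");cv2.imwrite("pics/s10.png",c["img"][:,:,::-1])
```

```text
along 0.3487 lat -0.3156 z 0.2140 F along 0.19 lat 0.50 z 1.68
```

View pics/t10.png

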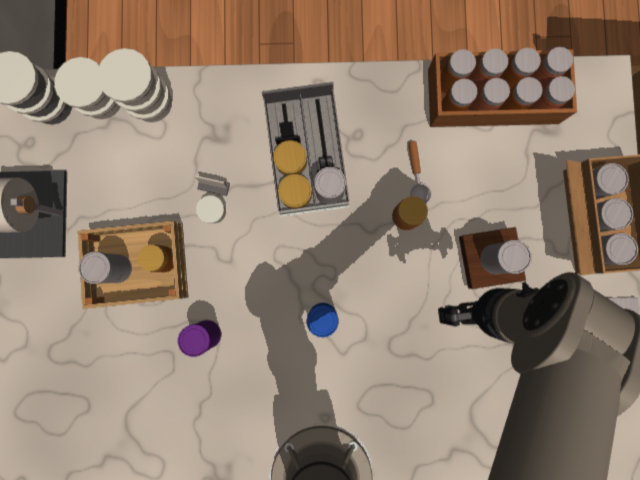

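View pics/s10.png

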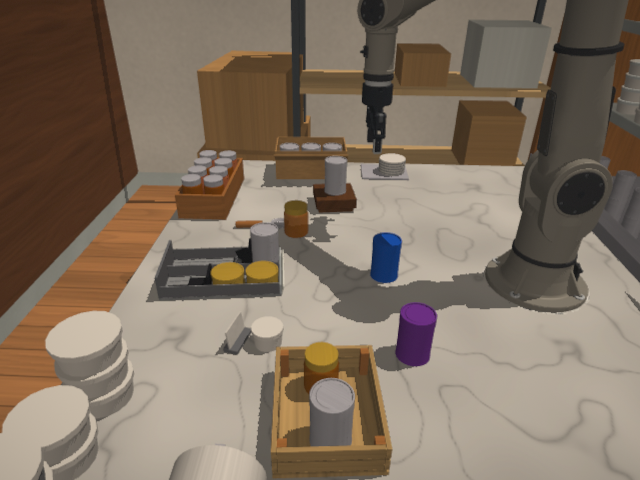

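Run:
```python
from h import *
im=cv2.imread("pics/t10.png")[:,:,::-1]
c=imaging.camera("top")
for n,u,v,z in [("block",514,257,.145),("crate",96,267,.108),("lane",329.5,183,.106)]:
    p=ray(c,u,v,z);print(n,p,p[:2]@EY,p[:2]@EX)
crop(im,255,80,360,225,4,"f1.png")
im=cv2.imread("pics/s10.png")[:,:,::-1]
crop(im,150,140,400,310,3,"f2.png")
```

```text
block [ 0.47157528 -0.38623704  0.145     ] 0.42710366287546736 -0.43490775389037395
crate [0.47145419 0.45263285 0.108     ] 0.5175806917605714 0.39906863253936653
lane [ 0.63521787 -0.02975255  0.106     ] 0.6282892018238831 -0.0981816461695273
```

View pics/f1.png

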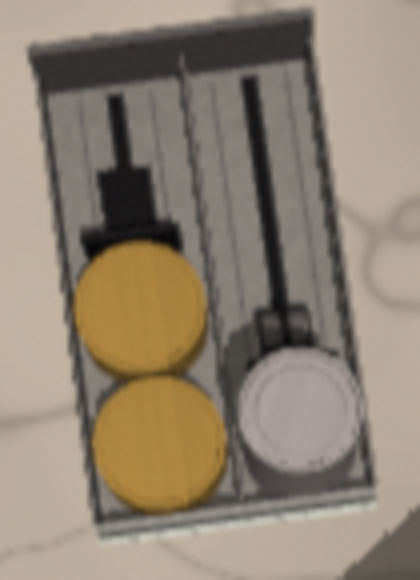

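View pics/f2.png

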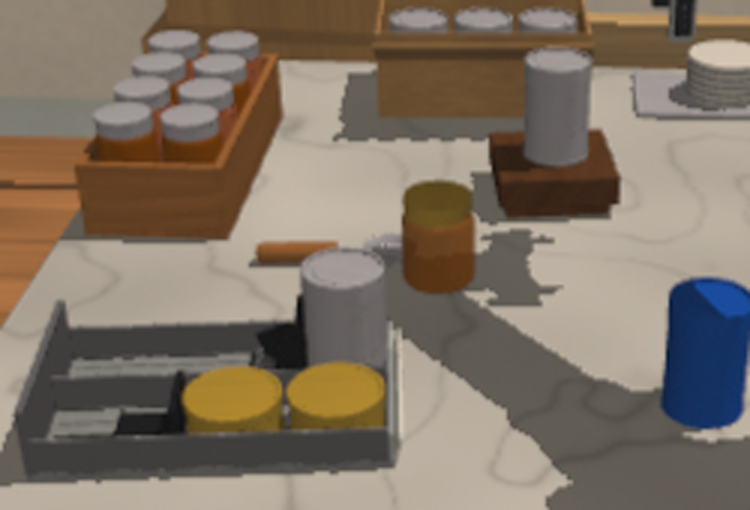

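All in place; handing in.

```bash
python3 -c "
from station import robot
print(robot.job_done())"
```

```text
the job is handed in; nothing more can be done
None
```

The job is handed in at about 35 s of robot time, with each tin placed where it was asked to go, in the order given.

| Tin (top-camera position at start) | Lift reading | Judged | Placed |
|---|---|---|---|
| Middle (313, 265) | about 4.4 N | full | sprung shelf lane |
| Right (392, 286) | about 2.7 N | half filled | returns crate, free half |
| Left (245, 288) | about 1.1 N, then 1.3 N on the second lift | empty | display block |

- **Shelf lane:** I pushed the paddle back with the tin, lowered it behind the lip, and moved it forward in small steps with the paddle following. I let go once the force showed it was against the lip. The paddle never moved free of the tin.
- **Set-downs:** each ended at a few newtons of contact. The left tin was weighed first and put back before its final move.
- **Last pictures:** all three tins stand upright. The lane tin's measured position matches the lip seat to within about 4 mm. The block tin is about 3 mm off centre, so it is wholly on the block, and the crate tin is clear of the jar. The other goods look as they were.
- **Checks that were not perfect:** while the lane tin was being seated, the wrist showed about 7 N downward for a moment. I backed off 1 mm, lowered it slightly, and the reading went to about zero before release. Camera and arm positions for the placed tins differed by 2 to 4 mm.

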